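# Gauge the lamp collar of a stripped microscope foot

### The arm

A 7-joint arm with a two-finger parallel gripper is mounted at the origin on the work surface. World frame = base frame: x ahead of the robot, y to its left, z up, the work surface at z = 0. Lengths are in m, angles in rad, forces in N, time in s.
With the tool pointing down it reaches from about 0.425 to 0.95 m from the base axis. Payload 4.7 kg.
Tool frame: the origin (TCP) lies between the finger pads; the fingertips stand 25 mm ahead of it and the grasp point (between the pads) lies 6 mm ahead of it; x points along the fingers, z is the direction in which the jaws open and shut, and the axes are right-handed (so a half turn about x gives the same grasp; the last joint's range is limited). The gripper opens to 85 mm and grips with 20 to 120 N. Pads are 22 mm wide; open, the fingers measure 114 mm over their backs; the gripper's body (76 mm by 85 mm) begins 54 mm behind the grasp point. The pads swing forward as they close: fully open they stand 13 mm farther back than shut.
Start: joints at [1.089, 0.469, -0.049, 1.532, 0.024, 1.141, -0.082], TCP at [0.295, -0.607, 0.232] pointing down, gripper open.
Joint ranges: [-2.59, 2.59], [-0.33, 1.99], [-1.39, 1.29], [0.1, 2.45], [-1.04, 4.18], [0.21, 1.99], [-2.66, 2.66]. Speed limits (rad/s): [2.57, 2.57, 3.14, 3.14, 3.14, 3.14, 3.14].

### API

Orientations are given as a 3x3 rotation matrix whose columns are the frame's x, y, z axes.
In Python, from rig import * gives the robot as it stands. Calls block until the motion is done:
- movep(position, orientation): joint-space move of the TCP to a pose.
- move_l(position, attitude=None, feed=0.15, until_force=None): straight line of the TCP; attitude=None keeps the orientation; feed is the mean speed in m/s. With until_force (N) it stops when the force on the tool has changed by that much, and returns True; else False.
- move_joints(angles): joint-space move.
- command_gripper(opening, newtons=None): finger opening in m; newtons is the grip in N (None keeps the last); returns when the fingers have stopped.
- sleep(seconds).
- inverse_kinematics(position, orientation): joint angles nearest the present ones, or None.
- sense(): the state.
- camera(name): name is "scene" or "top" or "wrist"; returns (picture, depth): 420x560x3 uint8, red, green, blue; 420x560 float32, m along the optical axis (not along the pixel's ray), 0 where there is no reading.
- camera_params(name): a dict with "K" (3x3 intrinsics, pixels), "position" and "rotation" of the camera in the world; the wrist camera has in their place "tool_from_camera" (4x4, takes a point from camera to tool coordinates, whose origin is the TCP and whose axes are the tool frame's). Camera axes: x right, y down, z forward; pixel columns grow to the right and rows downward; lengths in m; the calibration is good to about 2 mm. A picture is of the moment at which its call begins: read the wrist's pose just before it. camera_params takes no time and is no camera call.
A pose or a line that the arm cannot do raises Unreachable and nothing moves.
- finish_job(): hands the job in, once; it reports no verdict.
The state is a dict: "time_s": time; "joint_pos": joint angles; "qd": joint speeds; "joint_efforts": joint torques, N m; "position": TCP position; "tcp_rot": TCP orientation; "wrist_force": force on the tool from outside, world axes, zero at the start; "ft_torque": the same for the moment, N m; "finger_gap": finger opening in m.
Only numpy, scipy, OpenCV 4.12 (cv2) and the standard library are available. Lean on these libraries where they do the work, as an engineer would, in place of code of your own. Each camera call takes 0.05 s, during which the arm holds its last target.

### The job

Take the telescoping bore gauge out of its clear tube and stand it in the black collar of the cream microscope foot, down to its flange; press the green end of its rocker so that the plungers spring out to the wall, then press the red end to lock them. Gripping it gently, draw the locked gauge slowly straight out, because a jolt makes the lock slip, and hang it back in the clear tube, upright on its flange and still locked at the size it took. Never drop the gauge, and leave the other things on the bench where they are.

Things in the scene. Friction and masses are not known exactly. Their poses are not given: they have to be found in the camera images.
- gauge: Telescoping bore gauge, upright, about 0.4 kg. Origin: centre of the underside of its round aluminium flange (diameter 96 mm, 6 thick), the face that rests on the mouth of a collar or of the tube; z up. Above the flange stands a dark blue housing, 70 (x) by 28 (y), from 6 to 42 above the origin, with the rocker on top; below hang the stem and the cross head.
- gauge_grip (a point): Centre of the gauge's blue housing, 24 mm above the flange's underside, on the gauge's axis; axes as the gauge's. Grip the housing here or slightly higher, across its 28 mm width (along y).
- gauge_head (a point): Centre of the gauge's cross head, 50 mm below the flange's underside (lowest point 60 below), on the end of a stem of diameter 16. The head is 36 long along the gauge's x and 19 wide along y, with a brass plunger at each end; tip to tip it spans 44 mm with the plungers in.
- lock_rocker (a joint): Stiff rocker on top of the gauge, 92 mm long (x), 20 wide, pivot on the axis 52 above the origin. 0 = locked: red end (+x) down, green end (-x) up; 0.3 rad = free: the reverse. It stays where it is put. A raised thumb pad (14 long) on each end, 32 mm from the pivot: its top is 66 above the origin when that end is up, 56 when fully down; pushing it straight down takes 2 to 9 N. Starts locked.
- plunger_left (a joint): How far each plunger stands out, in m (left and right move together): 0 = in (span 44 mm), 0.012 = fully out (span 68 mm). While the rocker is free a light spring (about 0.3 N) pushes each plunger out within a fraction of a second; locked, they stay, but a jolt lets them slip: grip with 20 N or less, lift at 0.04 m/s for the first 30 mm. Starts at 0; reaches about 0.005 in the 54 mm bore.
- cream_foot_mouth (a point): Centre of the mouth of the black collar (outside 72 mm, mouth 115 above the bench, axis vertical) on the cream microscope foot. Inside it is 62 wide down to 42 below the mouth; there a step leads into the bore to be measured, 54 wide, from 42 to 75 below the mouth. The foot (136 across, pad 62 high on its +x side) is fixed.
- grey_foot_mouth (a point): Centre of the mouth of the brass collar (outside 80 mm, inside 70, bore 62 below the step, same heights) on the grey microscope foot, otherwise the same as the cream one. Not to be measured.
- stand_mouth (a point): Centre of the mouth of the clear upright tube (inside diameter 76, outside 84, mouth 115 above the bench) on a blue round base; fixed. The gauge hangs in it by its flange at the start and at the end.
- oil_bottle: Bystander: amber glass dropper bottle, diameter 38, 75 high mm; loose, to be left alone. Origin at the centre of its underside.
- stain_bottle: Bystander: green glass jar, diameter 40, 70 high mm; loose, to be left alone. Origin at the centre of its underside.
- slide_box: Bystander: blue slide box 100 x 85 x 30 mm; loose, to be left alone. Origin at the centre of its underside.
- petri_dishes: Bystander: stack of three petri dishes, diameter 90, 46 high mm; loose, to be left alone. Origin at the centre of its underside.
- beaker: Bystander: glass beaker, diameter 72, 90 high mm; loose, to be left alone. Origin at the centre of its underside.
- screwdriver: Bystander: screwdriver 190 long, lying down mm; loose, to be left alone. Origin at its middle.
- objective: Bystander: microscope objective, diameter 30, 50 high mm; loose, to be left alone. Origin at the centre of its underside.
Things that resemble listed ones, but are neither listed nor needed, are in the scene too. What is shaped like the part that bears cream_foot_mouth but pink is not meant.

How it is judged:
By the outcome, as a careful person would: the job done as asked, in the order asked, and still so for the second after the job is handed in, with the robot touching nothing.
It also fails if it takes over 72 s, if anything falls off the work surface, if the arm or the gripper's body presses on something with over 40 N, if the wrist force passes 120 N, or if a joint passes its speed limit or range.

## Working session

There is one attempt and no reset: what is moved stays moved. The work goes in short steps, each a Python script; the robot and the scene stay as the last script left them, time stands still between calls to the robot, and variables do not carry over. Pictures are saved under pics/ and viewed, and the job is handed in when it is done.

```bash
ls; mkdir -p pics; python3 - <<'E'
from rig import *
import cv2,numpy as np
s=sense();print(s['time_s'],s['position'],s['tcp_rot'],s['finger_gap'],s['wrist_force'])
for n in ['scene','top']:
    p,d=camera(n);cv2.imwrite(f'pics/{n}0.png',p[:,:,::-1]);np.save(f'pics/{n}0.npy',d)
    c=camera_params(n);print(n,c)
print(camera_params('wrist'))
E
```

```text
pics
0.0 [ 0.29506635 -0.60644191  0.23074312] [[-9.39426476e-04  8.99195635e-01  4.37545800e-01]
 [ 1.75139654e-03  4.37546801e-01 -8.99193933e-01]
 [-9.99998025e-01 -7.84103888e-05 -1.98589117e-03]] 0.08550235679711882 [-0.6434185   0.55476172 -0.83976693]
scene {'K': array([[529.98485763,   0.        , 277.08748397],
       [  0.        , 529.98485763, 201.94360997],
       [  0.        ,   0.        ,   1.        ]]), 'position': array([ 1.12802155, -0.98252162,  1.06618013]), 'rotation': array([[ 0.86217096,  0.30845493, -0.40189153],
       [ 0.50660045, -0.53141605,  0.67893517],
       [-0.00415071, -0.78895661, -0.61443489]])}
top {'K': array([[473.19066421,   0.        , 289.1388174 ],
       [  0.        , 473.19066421, 212.10118665],
       [  0.        ,   0.        ,   1.        ]]), 'position': array([0.2034325 , 0.05771848, 1.59849287]), 'rotation': array([[-0.05469303, -0.97755883,  0.20343897],
       [-0.99849372,  0.05443375, -0.00687409],
       [-0.00435411, -0.2035085 , -0.9790635 ]])}
{'K': array([[291.31883587,   0.        , 277.29123872],
       [  0.        , 291.31883587, 210.47375393],
       [  0.        ,   0.        ,   1.        ]]), 'tool_from_camera': array([[-1.37845680e-03, -3.11912449e-01,  9.50109848e-01,
        -1.40995522e-01],
       [-7.31512532e-04, -9.50110182e-01, -3.11913620e-01,
         7.90930640e-02],
       [ 9.99998782e-01, -1.12497671e-03,  1.08151798e-03,
        -4.75593104e-04],
       [ 0.00000000e+00,  0.00000000e+00,  0.00000000e+00,
         1.00000000e+00]])}
```

View pics/scene0.png

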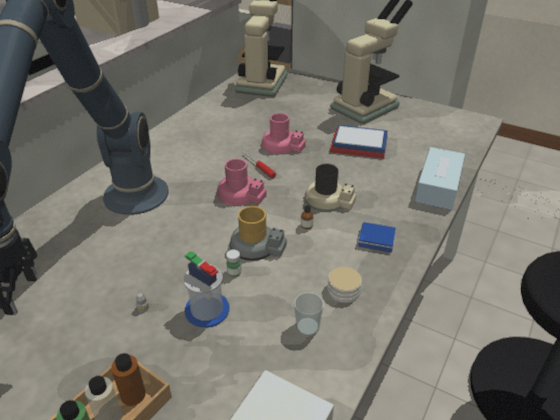

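View pics/top0.png

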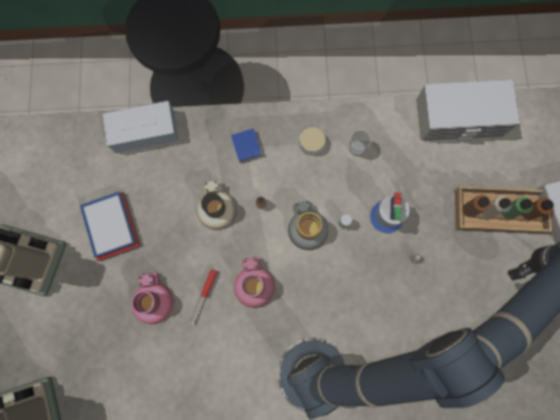

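The scene view shows the gauge in the clear tube at about (203,285), with its green end at (194,259) and red end at (209,269). The candidates for the foot are cream with a black collar (327,185), grey with brass (252,228), pink (238,180) and pink (280,133). By the description it is the cream one. Next I'll check that in close crops.

```bash
python3 - <<'E'
import cv2,numpy as np
t=cv2.imread('pics/top0.png');s=cv2.imread('pics/scene0.png')
def c(im,x,y,w=70,z=5):
    return cv2.resize(im[y-w//2:y+w//2,x-w//2:x+w//2],None,fx=z,fy=z,interpolation=cv2.INTER_CUBIC)
a=np.hstack([c(t,393,208),c(t,215,205)]);
cv2.imwrite('pics/c1.png',a)
a=np.hstack([c(s,205,285),c(s,327,185)]);
cv2.imwrite('pics/c2.png',a)
E
```

```text
(no output)
```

View pics/c1.png

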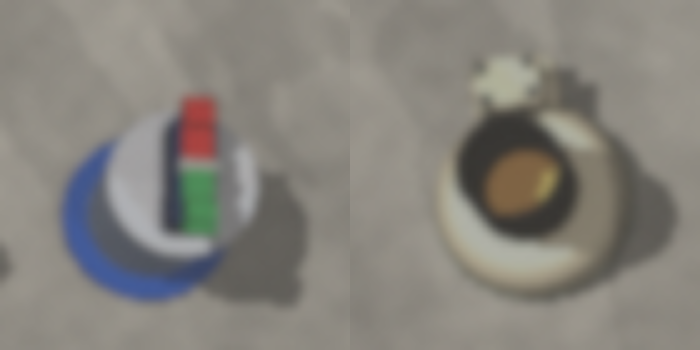

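View pics/c2.png

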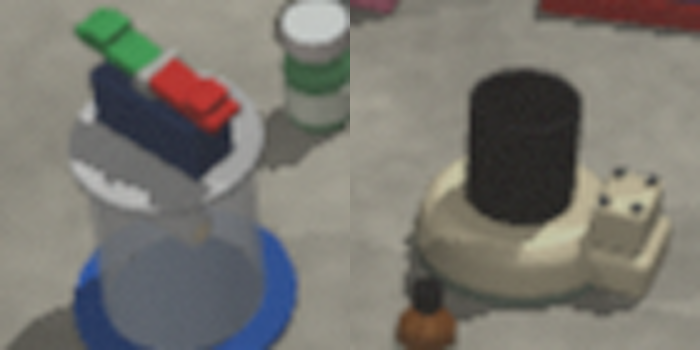

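```bash
cat > h.py <<'E'
from rig import *
import cv2,numpy as np
def R(th): # jaw dir at angle th, tool down
    x=np.array([0,0,-1.]);z=np.array([np.cos(th),np.sin(th),0]);return np.column_stack([x,np.cross(z,x),z])
def ray(K,pos,rot,uv,z):
    d=rot@np.linalg.solve(K,np.array([uv[0],uv[1],1.]));return pos+d*(z-pos[2])/d[2]
def fixed(n,uv,z):
    c=camera_params(n);return ray(c['K'],c['position'],c['rotation'],uv,z)
def wpose(p,r):
    T=np.array(camera_params('wrist')['tool_from_camera']);return r@T[:3,3]+p, r@T[:3,:3]
def wrist(name):
    s=sense();p,r=np.array(s['position']),np.array(s['tcp_rot'])
    im,d=camera('wrist');cv2.imwrite(f'pics/{name}.png',im[:,:,::-1]);np.savez(f'pics/{name}.npz',d=d,p=p,r=r);return im,d
def wpx(name,uv,z):
    f=np.load(f'pics/{name}.npz');c,r=wpose(f['p'],f['r']);return ray(camera_params('wrist')['K'],c,r,uv,z)
def proj(name,P):
    f=np.load(f'pics/{name}.npz');c,r=wpose(f['p'],f['r']);q=camera_params('wrist')['K']@(r.T@(np.asarray(P)-c));return q[:2]/q[2]
E
python3 - <<'E'
from h import *
g=fixed('top',(394.6,209.6),.121);m=fixed('top',(213.6,205),.115)
r=fixed('top',(358+198/5,173+97/5),.172);e=fixed('top',(358+200/5,173+233/5),.178)
print(g,m,r,e,np.degrees(np.arctan2(*(r-e)[1::-1])))
g2=fixed('scene',(170+167/5,250+140/5),.121);m2=fixed('scene',(292+176/5,150+98/5),.115)
print(g2,m2)
yaw=np.arctan2(*(r-e)[1::-1])
for P in (g,m):
  for dy in (90,-90):
    for y in (yaw,):
      th=y+np.radians(dy)
      for z in (.15,.30): print(dy,z,np.round(inverse_kinematics([P[0],P[1],z],R(th)),2) if inverse_kinematics([P[0],P[1],z],R(th)) is not None else None)
E
```

```text
[ 0.49987424 -0.28895419  0.121     ] [0.54846578 0.28846906 0.115     ] [ 0.54347373 -0.29172592  0.172     ] [ 0.45677001 -0.28281413  0.178     ] -5.868501373103358
[ 0.50728609 -0.29062918  0.121     ] [0.55868    0.29192072 0.115     ]
90 0.15 [ 0.95  0.48 -0.67  1.83  0.36  0.96  1.6 ]
90 0.3 [ 0.98  0.33 -0.68  1.65  0.22  1.24  1.72]
-90 0.15 [ 0.5   0.4  -0.06  1.85  0.03  0.89 -1.25]
-90 0.3 [ 0.52  0.26 -0.09  1.68  0.03  1.2  -1.25]
90 0.15 [ 0.21  0.78 -1.19  1.71  0.77  1.2   0.29]
90 0.3 [ 0.19  0.56 -1.12  1.54  0.51  1.37  0.49]
-90 0.15 [-0.07  0.55 -0.67  1.73  0.4   1.01 -2.56]
-90 0.3 [ 0.08  0.47 -0.9   1.55  0.38  1.31 -2.54]
```

```bash
python3 - <<'E'
from h import *
th=np.radians(90-5.9)
movep([.503,-.29,.28],R(th));im,d=wrist('w1');s=sense();print(s['time_s'],s['position'],s['joint_pos'])
E
```

```text
1.725 [ 0.50245784 -0.29122324  0.27968937] [ 0.97838473  0.35251411 -0.68294087  1.67347164  0.23634182  1.20030186
  1.70442733]
```

View pics/w1.png

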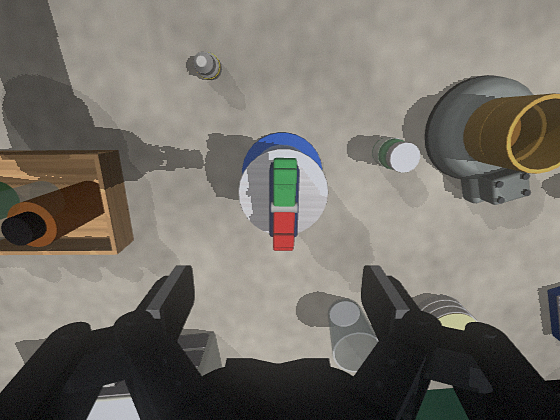

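The gauge is well in view: the flange ellipse is centred at about (283,190), the green end is at (285,165) and the red end at (284,240). I'll enlarge this to measure it.

```bash
python3 - <<'E'
from h import *
im=cv2.imread('pics/w1.png')[130:265,220:350]
cv2.imwrite('pics/c3.png',cv2.resize(im,None,fx=4.4,fy=4.4,interpolation=cv2.INTER_CUBIC))
im=cv2.imread('pics/w1.png')
h=cv2.cvtColor(im,cv2.COLOR_BGR2HSV)
for n,m in (('g',(h[...,0]>50)&(h[...,0]<75)&(h[...,1]>120)),('r',((h[...,0]<6)|(h[...,0]>174))&(h[...,1]>140))):
  y,x=np.nonzero(m[130:265,220:350]);x=x+220;y=y+130;print(n,x.min(),x.max(),y.min(),y.max(),x.mean(),y.mean(),len(x))
d=np.load('pics/w1.npz')['d'];print(d[165,285],d[235,284],d[190,260],d[190,310])
E
```

```text
g 274 296 158 205 284.4110301768991 182.0353798126951 961
r 273 294 212 250 283.4070556309362 230.5156037991859 737
0.24436042 0.2718487 0.30847108 0.30801368
```

View pics/c3.png

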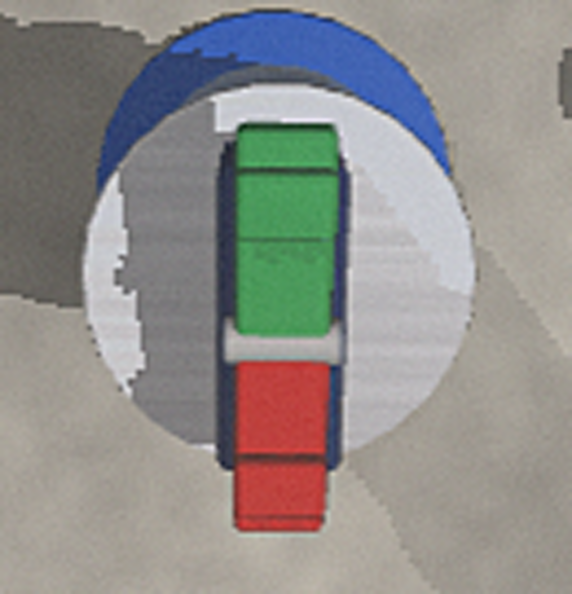

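```bash
cat >> h.py <<'E'
from scipy.optimize import least_squares
def circ(name,pts,z,rad=None):
    W=np.array([wpx(name,p,z)[:2] for p in pts])
    if rad: f=least_squares(lambda q:np.hypot(*(W-q).T)-rad,W.mean(0),loss='soft_l1',f_scale=.001);return f.x,f.fun
    f=least_squares(lambda q:np.hypot(*(W-q[:2]).T)-q[2],[*W.mean(0),.04],loss='soft_l1',f_scale=.001);return f.x,f.fun
E
python3 - <<'E'
from h import *
pts=np.array([(84,265),(475,270),(285,84),(120,172),(440,165),(195,440),(380,438),(440,370),(120,375)])/4.4+[220,130]
print(circ('w1',pts,.121),circ('w1',pts,.121,.048))
f=lambda x,y,z:wpx('w1',(220+x/4.4,130+y/4.4),z)
g=f(287,125,.181);gb=f(288,170,.181);r=f(280,515,.17);p=f(283,343,.172)
print(g,r,p); print('mid',(g+r)/2,np.degrees(np.arctan2(*(g-r)[1::-1]))-180,np.linalg.norm(g-r))
# depth-based check
a=np.load('pics/w1.npz');c,R_=wpose(a['p'],a['r']);K=camera_params('wrist')['K']
for u,v in ((285,165),(284,235),(260,190),(310,190)):print(c+R_@(np.linalg.solve(K,[u,v,1])*a['d'][v,u]))
# housing left/right edges at z=.157
for x,y in((218,145),(218,465),(350,160),(343,460)):print(f(x,y,.157))
E
```

```text
(array([ 0.50187227, -0.28475827,  0.04668444]), array([ 8.14904070e-04,  1.83530761e-04,  1.37624127e-04, -4.32162519e-04,
       -4.93768366e-05, -1.99326633e-04,  1.27705511e-03, -1.10802867e-03,
       -3.76109336e-04])) (array([ 0.50198726, -0.28476295]), array([-0.00048351, -0.00113268, -0.00106323, -0.00167582, -0.00130161,
       -0.00161354, -0.00014005, -0.00248721, -0.00174479]))
[ 0.45625501 -0.28018089  0.181     ] [ 0.5404683  -0.28967787  0.17      ] [ 0.50135678 -0.28520211  0.172     ]
mid [ 0.49836165 -0.28492938  0.1755    ] -6.43423151200966 0.08545801213336542
[ 0.46232506 -0.28086203  0.17662919]
[ 0.52847928 -0.28813159  0.16947542]
[ 0.49506683 -0.30937473  0.12086106]
[ 0.50055987 -0.25676732  0.12120365]
[ 0.4622317  -0.29443771  0.157     ]
[ 0.53298546 -0.30256851  0.157     ]
[ 0.4681782 -0.2677168  0.157    ]
[ 0.53471267 -0.27477431  0.157     ]
```

```bash
python3 - <<'E'
from h import *
th=np.radians(-90-6.4)
movep([.5017,-.285,.28],R(th));im,d=wrist('w2');s=sense();print(s['time_s'],s['position'])
im=cv2.imread('pics/w2.png')[130:265,220:350]
cv2.imwrite('pics/c4.png',cv2.resize(im,None,fx=4.4,fy=4.4,interpolation=cv2.INTER_CUBIC))
movep([.555,.290,.28],R(np.radians(90-6.4)));im,d=wrist('w3');s=sense();print(s['time_s'],s['position'],s['joint_pos'])
E
```

```text
3.9333 [ 0.501577   -0.28506988  0.27977502]
6.0583 [0.55556833 0.28864595 0.28003231] [-0.89510924  0.37066258  0.47298207  1.61886743 -0.17770032  1.19511972
  1.07237074]
```

View pics/c4.png

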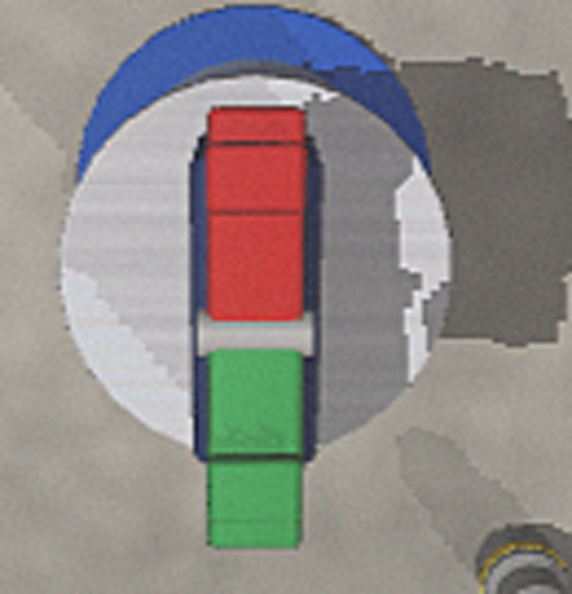

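View pics/w3.png

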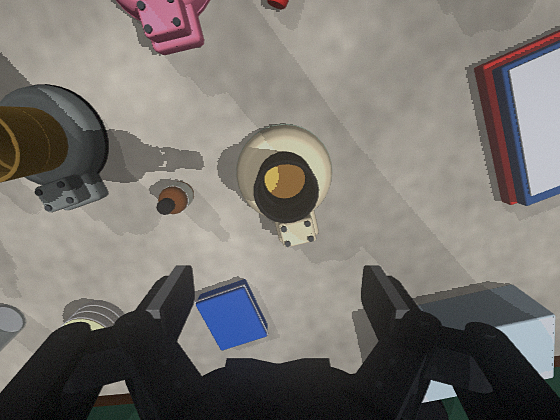

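w3 shows the cream foot with its black collar at about (287,187), and the 2x2-hole pad at (297,232). In w2 (crop) the gauge flange is centred at about (256,260).

```bash
python3 - <<'E'
from h import *
im=cv2.imread('pics/w3.png')[140:235,240:335]
im=np.clip(im.astype(float)*1.8,0,255).astype(np.uint8)
cv2.imwrite('pics/c5.png',cv2.resize(im,None,fx=6,fy=6,interpolation=cv2.INTER_CUBIC))
pts=np.array([(62,255),(450,260),(255,76),(90,165),(428,170),(190,442),(330,442),(410,380),(100,375)])/4.4+[220,130]
print(circ('w2',pts,.121))
pts=np.array([(84,265),(475,270),(285,84),(120,172),(440,165),(195,440),(380,438),(440,370),(120,375)])/4.4+[220,130]
print(circ('w1',pts,.121))
f=lambda x,y,z:wpx('w2',(220+x/4.4,130+y/4.4),z)
g=f(254,540,.181);r=f(257,110,.17);p=f(256,334,.172)
print(g,r,p,np.degrees(np.arctan2(*(g-r)[1::-1]))-180)
for x,y in((193,145),(195,458),(322,160),(316,458)):print(f(x,y,.157))
E
```

```text
(array([ 0.50453712, -0.28587911,  0.04694614]), array([ 4.29532828e-05, -4.16427014e-04, -1.86912711e-04,  2.07120942e-04,
        4.24453589e-04, -5.70775619e-05,  5.57114744e-04, -2.25869996e-04,
       -2.89031036e-04]))
(array([ 0.5018751 , -0.28476593,  0.0466848 ]), array([ 8.14830906e-04,  1.83478435e-04,  1.37703368e-04, -4.32188728e-04,
       -4.93932085e-05, -1.99268623e-04,  1.27715163e-03, -1.10803617e-03,
       -3.76147949e-04]))
[ 0.46363699 -0.28063583  0.181     ] [ 0.54963478 -0.29086045  0.17      ] [ 0.50511129 -0.28569231  0.172     ] -6.780294993944807
[ 0.54234368 -0.27683597  0.157     ]
[ 0.47327888 -0.26850003  0.157     ]
[ 0.53630678 -0.30289     0.157     ]
[ 0.47028693 -0.2952498   0.157     ]
```

View pics/c5.png

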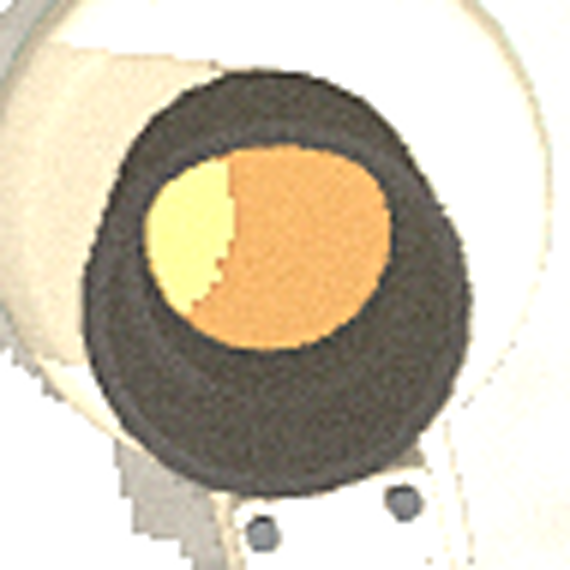

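```bash
python3 - <<'E'
from h import *
im=cv2.imread('pics/w3.png')[140:235,240:335]
im=np.clip((im.astype(float)-25)*5,0,255).astype(np.uint8)
cv2.imwrite('pics/c6.png',cv2.resize(im,None,fx=6,fy=6,interpolation=cv2.INTER_CUBIC))
E
```

```text
(no output)
```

View pics/c6.png

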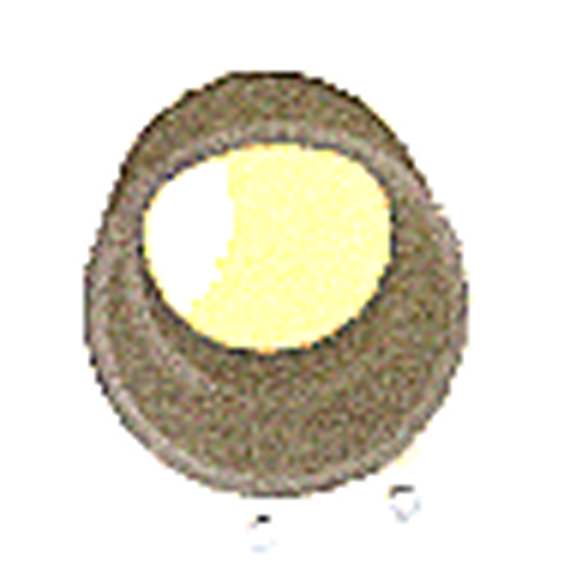

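```bash
python3 - <<'E'
from h import *
pts=np.array([(85,310),(469,300),(280,497),(117,405),(440,410),(107,225),(450,222),(275,122),(185,152),(175,464),(385,466)])/6+[240,140]
print(circ('w3',pts,.115)); print(circ('w3',pts,.115,.036))
a=np.load('pics/w3.npz');print(a['p'])
E
```

```text
(array([0.55581281, 0.29806286, 0.03462999]), array([ 4.63035973e-04, -3.88424739e-04,  2.88584239e-04, -5.03620988e-04,
        7.21326890e-06,  3.60370831e-04,  5.61951587e-05,  2.63560345e-04,
       -5.50939521e-04, -4.16717440e-04,  3.42972750e-04]))
(array([0.5553268 , 0.29847504]), array([-0.00056542, -0.0021531 , -0.00055434, -0.00130256, -0.00138738,
       -0.0009447 , -0.00188271, -0.00162307, -0.00220228, -0.00114947,
       -0.00078758]))
[0.55554661 0.28864062 0.28001427]
```

```bash
python3 - <<'E'
from h import *
q=inverse_kinematics([.5571,.2978,.28],R(np.radians(-96.6)));print(q)
movep([.5571,.2978,.28],R(np.radians(-96.6)));im,d=wrist('w4');s=sense();print(s['time_s'],s['position'])
im=cv2.imread('pics/w4.png')[140:235,230:325]
im=np.clip((im.astype(float)-25)*5,0,255).astype(np.uint8)
cv2.imwrite('pics/c7.png',cv2.resize(im,None,fx=6,fy=6,interpolation=cv2.INTER_CUBIC))
E
```

```text
[-1.28785379  0.55668147  1.11497285  1.62534265 -0.5166524   1.28853121
 -1.76977506]
8.5167 [0.55711987 0.29769926 0.27997381]
```

View pics/c7.png

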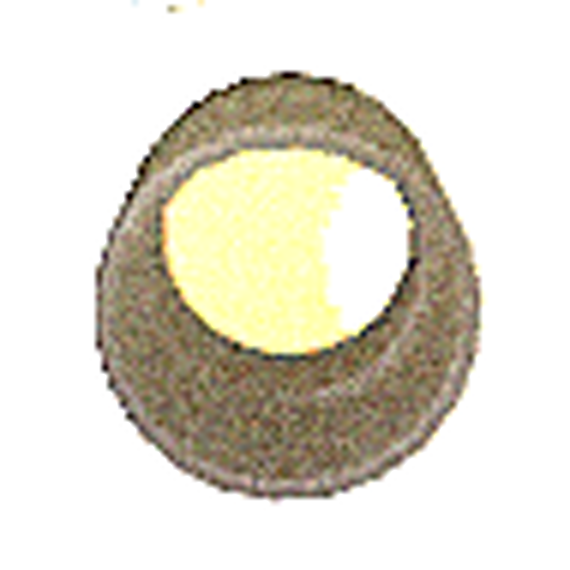

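```bash
python3 - <<'E'
from h import *
pts=np.array([(97,305),(480,300),(288,497),(288,123),(122,400),(452,405),(195,466),(385,464),(118,225),(462,228)])/6+[230,140]
print(circ('w4',pts,.115))
for y in (180-6.6-90,): 
  print(inverse_kinematics([.5571,.2978,.28],R(np.radians(83.4))),inverse_kinematics([.5032,-.2853,.28],R(np.radians(-96.6))))
print(sense()['joint_pos'])
E
```

```text
(array([0.55643563, 0.29647622, 0.0344698 ]), array([ 1.23175911e-04,  6.15488496e-05,  7.98883087e-04, -1.39802692e-04,
        1.56663172e-04,  1.29961160e-04, -5.58701281e-04, -6.14553588e-04,
       -3.49429764e-05,  9.36090608e-05]))
[-1.28785379  0.55668147  1.11497285  1.62534265 -0.5166524   1.28853121
 -1.76977506] [-0.36621859  0.43671046  1.11971079  1.75036992 -0.41728508  1.22040124
 -0.8213064 ]
[-1.28755421  0.55657042  1.11475499  1.62541004 -0.5166302   1.28850786
 -1.7696163 ]
```

```bash
python3 - <<'E'
from h import *
th=np.radians(90-6.6)
movep([.5032,-.2853,.23],R(th));s=sense();print(s['time_s'],s['position'],np.round(s['tcp_rot'],3).tolist(),s['joint_pos'])
move_l([.5032,-.2853,.150],feed=.12)
f0=sense()['wrist_force']
command_gripper(.02,20);s=sense();print(s['time_s'],s['finger_gap'],s['position'],f0,s['wrist_force'])
im,d=wrist('w5')
E
```

```text
11.7333 [ 0.50346255 -0.28493321  0.22995133] [[0.0, -0.993, 0.114], [0.0, 0.114, 0.993], [-1.0, -0.0, 0.0]] [ 0.03192043  0.33609005  0.52671384  1.7956359  -0.19125038  1.06057395
  2.08442177]
13.1083 0.026983610283823418 [ 0.50337942 -0.2854351   0.15044164] [0.44923715 0.30740477 0.24873222] [0.86220161 0.37692985 2.62112915]
```

View pics/w5.png

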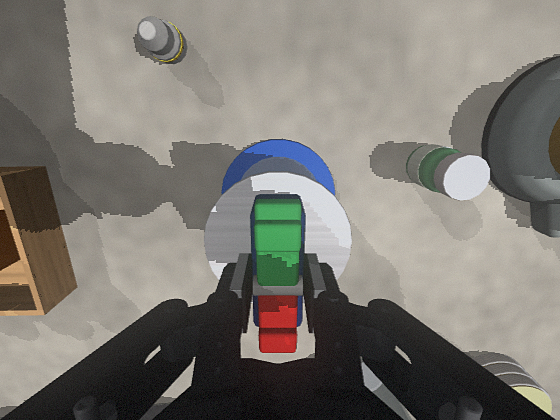

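```bash
python3 - <<'E'
from h import *
p=[(205,237),(352,237),(278,172),(218,196),(338,196)]
c,e=circ('w5',p,.1215);print(c,e)
a=np.load('pics/w5.npz');print('tool frame off',a['r'].T@(np.r_[c[:2],a['p'][2]]-a['p']))
for t in (83.4,100,120,140,160): print(t,np.round(inverse_kinematics([.5563,.2975,.26],R(np.radians(t))),2))
move_l([a['p'][0],a['p'][1],.26],feed=.08);s=sense();print(s['time_s'],s['finger_gap'],s['position'],s['wrist_force'])
im,d=camera('scene');cv2.imwrite('pics/s1.png',im[:,:,::-1])
cv2.imwrite('pics/s1c.png',cv2.resize(im[180:340,130:290,::-1],None,fx=3.6,fy=3.6,interpolation=cv2.INTER_CUBIC))
E
```

```text
[ 0.50025666 -0.28474035  0.04694801] [-0.0003198  -0.00017637 -0.00119951  0.00100813  0.00063562]
tool frame off [-2.02305761e-06  3.18191835e-03  3.31162588e-04]
83.4 [-0.83  0.38  0.37  1.63 -0.15  1.16  1.03]
100 [-0.83  0.38  0.37  1.63 -0.15  1.16  1.32]
120 [-0.81  0.38  0.35  1.63 -0.14  1.16  1.66]
140 [-0.8   0.38  0.33  1.63 -0.13  1.16  2.  ]
160 [-0.79  0.38  0.31  1.63 -0.12  1.15  2.35]
14.6833 0.02727411046931395 [ 0.50308883 -0.28519509  0.25936819] [ 0.73442817 -0.71816281 -4.21355829]
```

View pics/s1c.png

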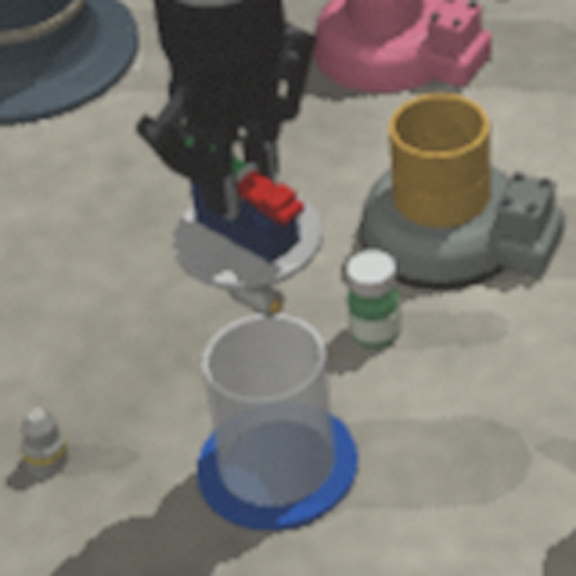

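```bash
python3 - <<'E'
from h import *
th=np.radians(83.4);C=np.array([.5562,.2974]);
movep([*C,.255],R(th));s=sense();print(s['time_s'],s['position'],np.round(s['tcp_rot'],3).tolist(),s['wrist_force'],s['finger_gap'])
h=move_l([*C,.1545],feed=.07,until_force=6);s=sense();print(h,s['time_s'],s['position'],s['wrist_force'],s['finger_gap'])
E
```

```text
16.8333 [0.55706584 0.29551374 0.25511397] [[0.001, -0.993, 0.118], [-0.001, 0.118, 0.993], [-1.0, -0.001, -0.001]] [ 0.03556136 -0.70866741 -3.95637413] 0.026929224978848275
False 18.4167 [0.55654762 0.29755938 0.1550678 ] [ 0.02465386  0.26361067 -5.04162206] 0.027287465634658135
```

```bash
python3 - <<'E'
from h import *
C=np.array([.5562,.2974]);u=np.array([np.cos(np.radians(-6.6)),np.sin(np.radians(-6.6))]);z=.1535
move_l([*C,z],feed=.02)
for sg in (1,-1):
    t=C+sg*u*.007
    h=move_l([*t,z],feed=.015,until_force=2.0);s=sense();p=np.array(s['position'])[:2]
    print(h,s['time_s'],(p-C)@u*1e3,s['wrist_force'])
    move_l([*C,z],feed=.03)
s=sense();print(s['time_s'],(np.array(s['position'])[:2]-C)@u*1e3,s['position'],s['wrist_force'],s['tcp_rot'][2],s['finger_gap'])
wrist('w6')
E
```

```text
False 19.2833 6.732962390731302 [-0.62681822  0.55959305 -2.93455456]
False 20.2833 -6.407739428275084 [ 1.3679241   0.09074369 -4.32915922]
20.6667 -0.2432395440704763 [0.55595445 0.29739408 0.15320724] [-0.23117044 -0.16816    -3.86007395] [-9.99999395e-01  1.05066800e-03 -3.26798806e-04] 0.027369278764272517
```

View pics/w6.png

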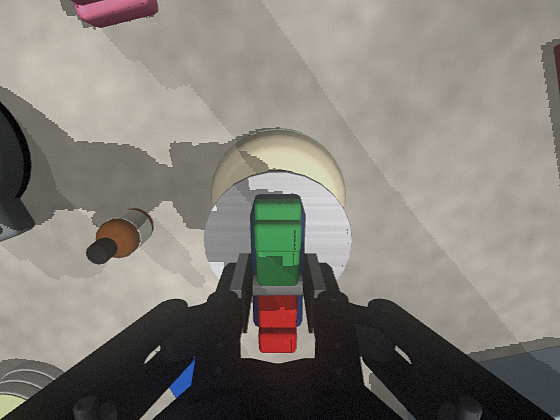

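```bash
python3 - <<'E'
from h import *
C=np.array([.5562,.2974])
h=move_l([*C,.1475],feed=.02,until_force=4);s=sense();print(h,s['time_s'],s['position'],s['wrist_force'])
command_gripper(.06);s=sense();p0=s['position'];print(s['time_s'],s['position'],s['wrist_force'],s['finger_gap'])
move_l([p0[0],p0[1],.23],feed=.15)
wrist('w7')
print(sense()['time_s'])
E
```

```text
True 20.9833 [0.5562825  0.29772776 0.15044261] [-0.07156047  0.5093903   5.33174264]
21.4 [0.55487939 0.29682559 0.14816658] [-0.40570057  0.05791099  0.1279167 ] 0.06018575229841899
22.1417
```

View pics/w7.png

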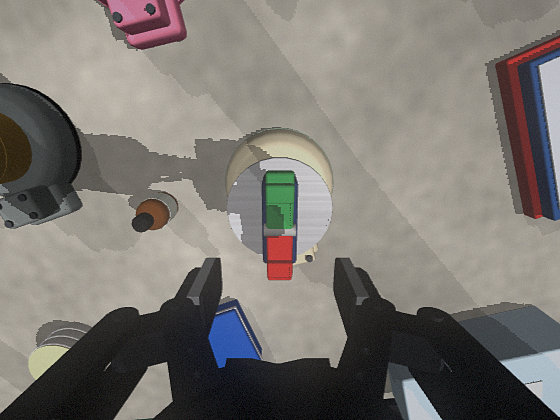

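```bash
python3 - <<'E'
from h import *
C=np.array([.5562,.2974]);u=np.array([np.cos(np.radians(-6.6)),np.sin(np.radians(-6.6))])
command_gripper(0,20)
G=C-u*.033
move_l([*G,.222],feed=.15)
h=move_l([*G,.193],feed=.03,until_force=13);s=sense();print(h,s['time_s'],s['position'],s['wrist_force'],s['finger_gap'])
p=s['position'];move_l([*G,.225],feed=.12)
wrist('w8');print(sense()['time_s'])
E
```

```text
False 24.225 [0.52356864 0.30128663 0.1932447 ] [ 0.10220576  0.35300035 -0.32620628] -2.674020237986031e-05
24.6917
```

View pics/w8.png

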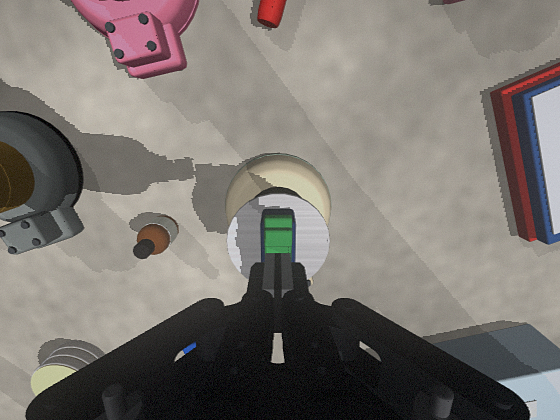

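```bash
python3 - <<'E'
from h import *
a=np.load('pics/w8.npz');c,R_=wpose(a['p'],a['r']);K=camera_params('wrist')['K']
for u,v in ((279,211),(279,222),(279,235),(279,243),(279,250),(279,256),(240,245),(318,245)):print((u,v),c+R_@(np.linalg.solve(K,[u,v,1])*a['d'][v,u]))
a=np.load('pics/w7.npz');c,R_=wpose(a['p'],a['r'])
for u,v in ((280,175),(280,190),(280,200),(280,220),(280,240),(280,250),(280,265),(280,275),(240,205),(318,205)):print((u,v),c+R_@(np.linalg.solve(K,[u,v,1])*a['d'][v,u]))
im=cv2.imread('pics/w8.png')[180:310,220:340];cv2.imwrite('pics/c8.png',cv2.resize(im,None,fx=4.5,fy=4.5,interpolation=cv2.INTER_CUBIC))
im,d=camera('scene');cv2.imwrite('pics/s2c.png',cv2.resize(im[110:240,250:400,::-1],None,fx=4.5,fy=4.5,interpolation=cv2.INTER_CUBIC))
E
```

```text
(279, 211) [0.52029507 0.30254128 0.13088733]
(279, 222) [0.51328015 0.30321574 0.17691331]
(279, 235) [0.52168265 0.30224546 0.17996883]
(279, 243) [0.52805221 0.30151866 0.17916004]
(279, 250) [0.53639157 0.30058142 0.17296784]
(279, 256) [0.51150979 0.30326503 0.23184991]
(240, 245) [0.55262073 0.26252351 0.11998077]
(318, 245) [0.56133928 0.3343409  0.11899005]
(280, 175) [0.51207868 0.30284154 0.17637315]
(280, 190) [0.52149892 0.30175832 0.18001888]
(280, 200) [0.52850369 0.30096609 0.17977126]
(280, 220) [0.54571555 0.29905245 0.17179123]
(280, 240) [0.56260852 0.29715204 0.16892671]
(280, 250) [0.57166572 0.29613419 0.1671523 ]
(280, 265) [0.58266388 0.29487374 0.17046851]
(280, 275) [0.59150814 0.29387365 0.17011572]
(240, 205) [0.54596859 0.26306554 0.11989748]
(318, 205) [0.55409928 0.33273536 0.1194634 ]
```

View pics/c8.png

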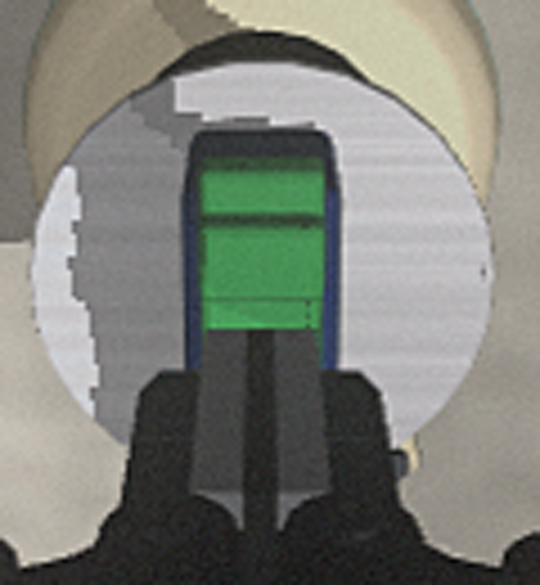

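View pics/s2c.png

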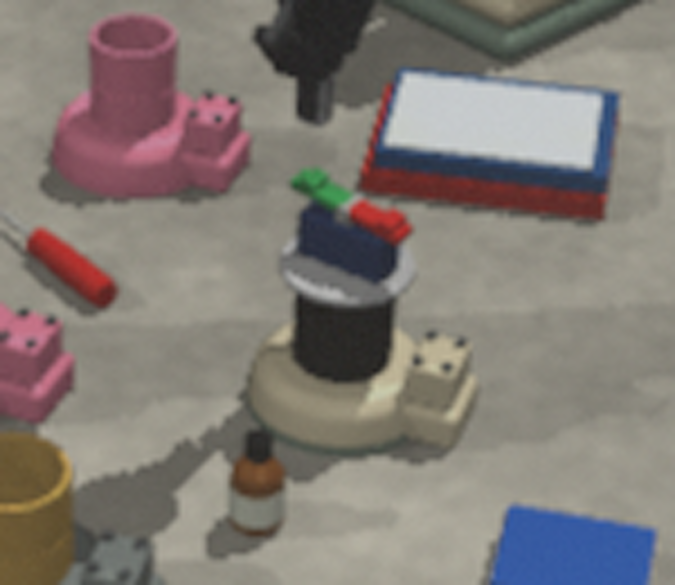

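```bash
python3 - <<'E'
from h import *
K=camera_params('wrist')['K']
for n,us in (('w8',(268,288)),('w7',(205,350))):
  a=np.load(f'pics/{n}.npz');T=np.array(camera_params('wrist')['tool_from_camera'])
  print(n,a['p'])
  for u in us:
   for v in range(246,320,6):
    q=T[:3,:3]@(np.linalg.solve(K,[u,v,1])*a['d'][v,u])+T[:3,3];print(u,v,np.round(q*1e3,1))
s=sense();print(s['position'],s['finger_gap'])
E
```

```text
w8 [0.5235384  0.30126497 0.22534131]
268 246 [47.  -7.3 -6.9]
268 252 [ 53.7 -15.2  -7.2]
268 258 [-8.  11.8 -5. ]
268 264 [-14.9  12.2  -4.8]
268 270 [-20.5  12.1  -4.6]
268 276 [-25.1  11.7  -4.4]
268 282 [-30.1  11.7  -4.3]
268 288 [-34.4  11.5  -4.2]
268 294 [-40.7  12.8  -3.9]
268 300 [-44.8  12.9  -3.8]
268 306 [-49.   13.2  -3.7]
268 312 [-53.   13.6  -3.5]
268 318 [-55.   12.6  -3.5]
288 246 [46.7 -7.1  7.2]
288 252 [ 53.1 -14.9   7.5]
288 258 [-8.5 12.1  5.1]
288 264 [-14.2  11.8   5. ]
288 270 [-20.2  11.9   4.8]
288 276 [-26.2  12.3   4.5]
288 282 [-30.2  11.8   4.4]
288 288 [-35.4  12.1   4.2]
288 294 [-41.8  13.6   4. ]
288 300 [-45.1  13.1   3.9]
288 306 [-48.8  13.1   3.8]
288 312 [-52.   12.9   3.7]
288 318 [-55.5  13.1   3.6]
w7 [0.55425463 0.29663748 0.2291555 ]
205 246 [ 229.9  -92.9 -101.6]
205 252 [ 229.8 -102.1 -102.3]
205 258 [ 229.7 -111.4 -103. ]
205 264 [-15.   12.2 -35.3]
205 270 [-20.1  11.8 -34.1]
205 276 [-25.6  12.  -32.8]
205 282 [-30.9  12.2 -31.5]
205 288 [-34.8  11.7 -30.6]
205 294 [-37.6  10.7 -30. ]
205 300 [-38.2   8.2 -30.1]
205 306 [-38.7   5.7 -30.2]
205 312 [-39.9   3.6 -30.1]
205 318 [-40.4   1.  -30.1]
350 246 [229.8 -92.9 100.7]
350 252 [ 229.1 -101.8  101.2]
350 258 [ 230.5 -111.8  102.3]
350 264 [-15.   12.2  34.9]
350 270 [-20.   11.8  33.8]
350 276 [-25.5  11.9  32.5]
350 282 [-30.3  11.8  31.4]
350 288 [-34.2  11.3  30.5]
350 294 [-36.8  10.1  30. ]
350 300 [-36.3   6.9  30.3]
350 306 [-38.8   5.8  29.8]
350 312 [-39.    2.9  30. ]
350 318 [-40.3   1.   29.8]
[0.52287785 0.30098975 0.22421558] 0.00014384846764010486
```

```bash
python3 - <<'E'
from h import *
c=camera_params('scene');K=c['K'];im,d=camera('scene')
for z in (.2,.215,.23):
  q=K@(c['rotation'].T@(np.array([.523,.301,z])-c['position']));print(z,q[:2]/q[2])
for u,v in ((320,130),(320,134),(320,136),(317,134),(322,134)):
  print(u,v,c['position']+c['rotation']@(np.linalg.solve(K,[u,v,1])*d[v,u]))
s=sense();print(s['position'],s['time_s'])
E
```

```text
0.2 [319.63190229 142.29997358]
0.215 [319.85119866 138.13422262]
0.23 [320.07297746 133.92131531]
320 130 [0.52849278 0.28737324 0.25227088]
320 134 [0.527756   0.29042039 0.23654763]
320 136 [0.52759763 0.29150672 0.22889588]
317 134 [0.52105083 0.28333219 0.23819222]
322 134 [0.53527258 0.28865891 0.23967536]
[0.52284425 0.30092852 0.22406115] 24.7917
```

The pads in both cameras sit about 29 mm shorter than the stated tip: tip z is about TCP + 4 mm, and the press met no force. So I'll press further down under force control.

```bash
python3 - <<'E'
from h import *
C=np.array([.5562,.2974]);u=np.array([np.cos(np.radians(-6.6)),np.sin(np.radians(-6.6))])
G=C-u*.033
move_l([*G,.195],feed=.15)
h=move_l([*G,.183],feed=.03,until_force=1.5);s=sense();print(h,s['time_s'],s['position'],s['wrist_force'])
if not h:
  h=move_l([*G,.165],feed=.03,until_force=1.5);s=sense();print(h,s['time_s'],s['position'],s['wrist_force'])
wrist('w9')
E
```

```text
False 25.6917 [0.52343984 0.301185   0.18300662] [-0.05570812 -0.64831188  0.10127126]
True 25.9333 [0.52332533 0.30131138 0.18139859] [-0.06189138  0.47029707  0.78474234]
```

View pics/w9.png

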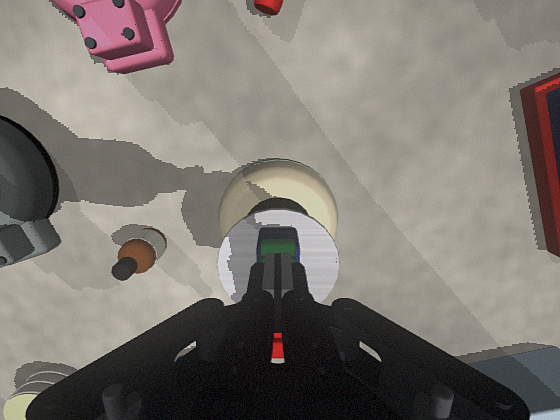

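```bash
python3 - <<'E'
from h import *
C=np.array([.5562,.2974]);u=np.array([np.cos(np.radians(-6.6)),np.sin(np.radians(-6.6))])
G=C-u*.033
for z in (.179,.176,.173,.1705,.168):
  h=move_l([*G,z],feed=.03,until_force=12);s=sense();print(h,s['time_s'],s['position'],s['wrist_force'])
  if h or s['wrist_force'][2]>11: break
move_l([*G,.20],feed=.15)
wrist('w10')
a=np.load('pics/w10.npz');c,R_=wpose(a['p'],a['r']);K=camera_params('wrist')['K']
for v in range(205,255,6):print(v,c+R_@(np.linalg.solve(K,[279,v,1])*a['d'][v,279]))
E
```

```text
False 26.2333 [0.5231031  0.30142943 0.17885751] [-1.12421448  0.78434007  1.36992434]
False 26.4833 [0.52322773 0.30136752 0.17581572] [-1.47710979  1.35151229  1.8015199 ]
False 26.7333 [0.52322339 0.30130304 0.17290862] [-1.82363823  0.29194955  2.61999192]
False 26.9833 [0.52339501 0.30140263 0.17209252] [-5.63402848 -0.6432998  11.91801369]
205 [0.51087005 0.30306651 0.12076766]
211 [0.51616627 0.30245845 0.11973079]
217 [0.52099056 0.3019019  0.12037744]
223 [0.51020876 0.30307181 0.16316015]
229 [0.51385078 0.30265023 0.16449894]
235 [0.51672732 0.30231376 0.16765224]
241 [0.5202048  0.30191072 0.16923603]
247 [0.52377813 0.30149706 0.1705739 ]
253 [0.51259085 0.30273277 0.20191373]
```

View pics/w10.png

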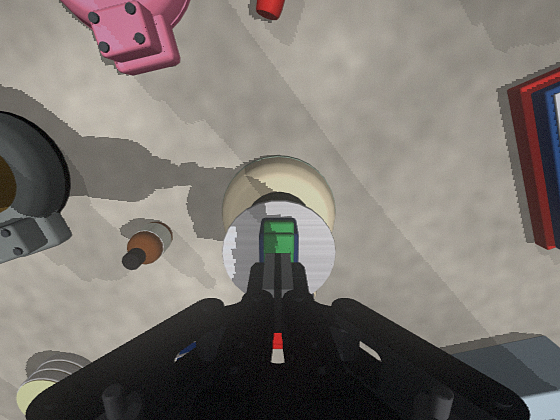

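```bash
python3 - <<'E'
from h import *
move_l([.5555,.2887,.28],feed=.2);sleep(.15);wrist('w11');s=sense();print(s['time_s'],s['position'])
im=cv2.imread('pics/w11.png')[130:265,220:350]
cv2.imwrite('pics/c11.png',cv2.resize(im,None,fx=4.4,fy=4.4,interpolation=cv2.INTER_CUBIC))
E
```

```text
28.1667 [0.55419346 0.28886323 0.27814293]
```

View pics/c11.png

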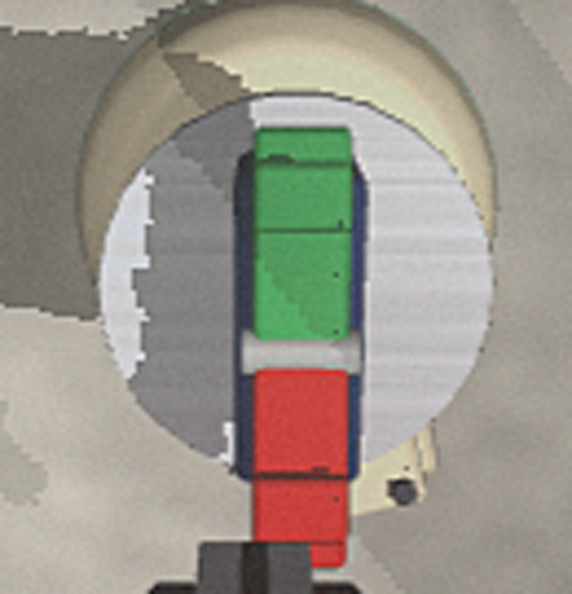

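```bash
python3 - <<'E'
from h import *
p11=np.array([(100,280),(493,285),(300,92),(140,176),(455,185),(228,463),(385,461),(457,385),(132,385)])/4.4+[220,130]
print(circ('w11',p11,.121))
f=lambda x,y,z:wpx('w11',(220+x/4.4,130+y/4.4),z)
print('pivot',f(302,353,.172))
E
```

```text
(array([0.55561518, 0.29795409, 0.04691203]), array([ 2.79788697e-04,  4.29173434e-04,  1.14345061e-03, -2.93937086e-04,
       -1.33580122e-03, -5.13594725e-05,  1.92723473e-03, -8.89298002e-04,
       -5.86382922e-04]))
pivot [0.55411931 0.29802421 0.172     ]
```

```bash
python3 - <<'E'
from h import *
C=np.array([.5562,.2978]);u=np.array([np.cos(np.radians(-6.6)),np.sin(np.radians(-6.6))])
G=C+u*.033
move_l([*G,.192],feed=.15)
h=move_l([*G,.1705],feed=.02,until_force=10.5);s=sense();print(h,s['time_s'],s['position'],s['wrist_force'])
move_l([*G,.19],feed=.08)
move_l([*C,.22],feed=.15)
command_gripper(.06,20)
wrist('w12')
a=np.load('pics/w12.npz');c,R_=wpose(a['p'],a['r']);K=camera_params('wrist')['K']
for v in range(170,280,8):print(v,c+R_@(np.linalg.solve(K,[281,v,1])*a['d'][v,281]))
print(sense()['time_s'],sense()['position'])
E
```

```text
False 30.1667 [0.59164998 0.29379202 0.17250708] [ 2.79028725 -0.91687405  6.74621329]
170 [0.5102745  0.30506215 0.1700831 ]
178 [0.51461709 0.30453602 0.17487067]
186 [0.5190668  0.30400752 0.17842833]
194 [0.52365008 0.30347141 0.18104356]
202 [0.5295931  0.30282074 0.17877604]
210 [0.53706418 0.30203003 0.17245921]
218 [0.54317949 0.30135068 0.17137471]
226 [0.54936062 0.30066177 0.17056501]
234 [0.55536262 0.29998659 0.17057095]
242 [0.56200216 0.299249   0.16939364]
250 [0.5689578  0.29847792 0.16795402]
258 [0.57591086 0.29770381 0.16693665]
266 [0.58065733 0.29714334 0.17031403]
274 [0.58693698 0.29643266 0.17086317]
31.6583 [0.55621538 0.29775708 0.21993647]
```

View pics/w12.png

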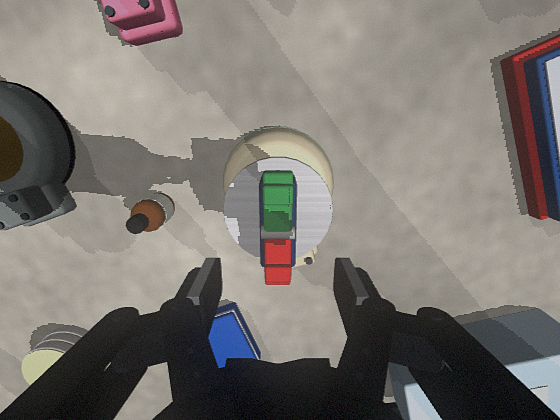

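```bash
python3 - <<'E'
from h import *
C=np.array([.5562,.2978]);u=np.array([np.cos(np.radians(-6.6)),np.sin(np.radians(-6.6))])
G=C+u*.033
command_gripper(0,20)
move_l([*G,.182],feed=.12)
h=move_l([*G,.166],feed=.02,until_force=11);s=sense();print(h,s['time_s'],s['position'],s['wrist_force'])
move_l([*G,.19],feed=.08)
move_l([*C,.19],feed=.15)
command_gripper(.06,20)
im,d=wrist('w13');print(sense()['time_s'])
a=np.load('pics/w13.npz');c,R_=wpose(a['p'],a['r']);K=camera_params('wrist')['K']
for v in range(170,290,8):print(v,c+R_@(np.linalg.solve(K,[279,v,1])*a['d'][v,279]))
E
```

```text
True 33.4 [0.58903712 0.29421164 0.17244097] [-1.2770697  -0.38236404  4.94135696]
34.8
170 [0.51353775 0.30336296 0.12068543]
178 [0.51944112 0.30268774 0.12047986]
186 [0.5123405  0.30343334 0.17694573]
194 [0.51720618 0.30287852 0.17533326]
202 [0.52018143 0.30253157 0.18084539]
210 [0.52518886 0.30196054 0.1792195 ]
218 [0.53003658 0.30140665 0.1785622 ]
226 [0.53699001 0.30061798 0.17269963]
234 [0.54213808 0.30002938 0.17232129]
242 [0.54772526 0.29939141 0.17121581]
250 [0.55354997 0.29872643 0.16996202]
258 [0.55960963 0.29803469 0.16860317]
266 [0.56551773 0.29735955 0.16787874]
274 [0.57128065 0.2967004  0.1676737 ]
282 [0.57789839 0.29594485 0.16627682]
```

View pics/w13.png

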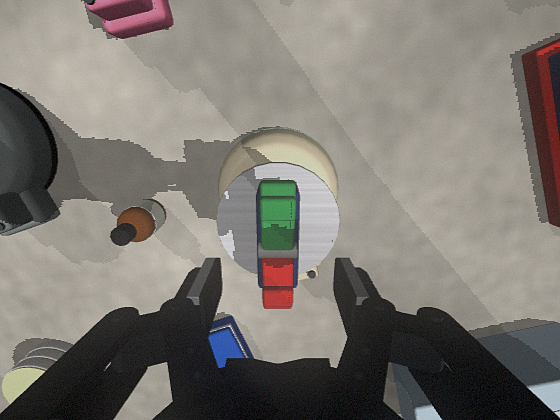

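```bash
python3 - <<'E'
from h import *
a=np.load('pics/w13.npz');K=camera_params('wrist')['K'];T=np.array(camera_params('wrist')['tool_from_camera'])
for u in (230,277,320):
  for v in (350,360,375,395,415):
    print(u,v,a['d'][v,u],np.round(1e3*(T[:3,:3]@(np.linalg.solve(K,[u,v,1])*a['d'][v,u])+T[:3,3]),1))
a=np.load('pics/w5.npz')
for u in (247,309):
  for v in range(250,330,8):
    print(u,v,np.round(1e3*(T[:3,:3]@(np.linalg.solve(K,[u,v,1])*a['d'][v,u])+T[:3,3]),1))
E
```

```text
230 350 0.37580547 [ 160.  -207.2  -61.7]
230 360 0.086701006 [-72.5  11.5 -14.3]
230 375 0.08123123 [-78.1  11.9 -13.4]
230 395 0.07499012 [-84.5  12.3 -12.3]
230 415 0.06145942 [-96.   20.7 -10.1]
277 350 0.0 [-141.    80.8   -0. ]
277 360 0.41798544 [ 189.4 -253.2   -1.2]
277 375 0.081511974 [-77.9  11.7  -0.2]
277 395 0.07620054 [-83.6  11.2  -0.2]
277 415 0.07089716 [-89.1  11.4  -0.2]
320 350 0.41252714 [ 189.6 -235.5   59.7]
320 360 0.08814563 [-71.3  10.4  12.7]
320 375 0.0822067 [-77.3  11.1  11.9]
320 395 0.07460803 [-84.8  12.7  10.8]
320 415 0.061674006 [-95.9  20.4   8.9]
247 250 [ 31.4  -2.8 -20.1]
247 258 [ -7.4  11.5 -15.7]
247 266 [-16.4  11.9 -14.8]
247 274 [-23.3  11.6 -14.1]
247 282 [-26.8   9.6 -13.8]
247 290 [-28.8   6.8 -13.7]
247 298 [-28.8   2.7 -13.9]
247 306 [-31.7   0.5 -13.7]
247 314 [-31.8  -3.6 -13.8]
247 322 [-32.7  -7.2 -13.8]
309 250 [30.4 -2.3 20.2]
309 258 [-8.4 12.1 15.8]
309 266 [-16.   11.7  15. ]
309 274 [-24.3  12.2  14.1]
309 282 [-30.5  12.   13.5]
309 290 [-32.7   9.4  13.4]
309 298 [-33.1   5.6  13.5]
309 306 [-33.6   2.   13.5]
309 314 [-34.7  -1.3  13.5]
309 322 [-35.3  -5.1  13.6]
```

```bash
python3 - <<'E'
from h import *
C=np.array([.5562,.2978])
h=move_l([*C,.127],feed=.08,until_force=5);s=sense();print(h,s['time_s'],s['position'],s['wrist_force'])
if not h:
  command_gripper(.02,20);s=sense();print(s['time_s'],s['finger_gap'],s['position'],s['wrist_force'])
  im,d=camera('scene');cv2.imwrite('pics/s3c.png',cv2.resize(im[110:240,250:400,::-1],None,fx=4.5,fy=4.5,interpolation=cv2.INTER_CUBIC))
E
```

```text
False 35.7417 [0.55664301 0.29796105 0.12747864] [ 0.07210389 -0.24308552  0.01004281]
36.125 0.027933063405382232 [0.55658136 0.29774559 0.12764368] [-0.46651777 -1.41729091  2.60548268]
```

View pics/s3c.png

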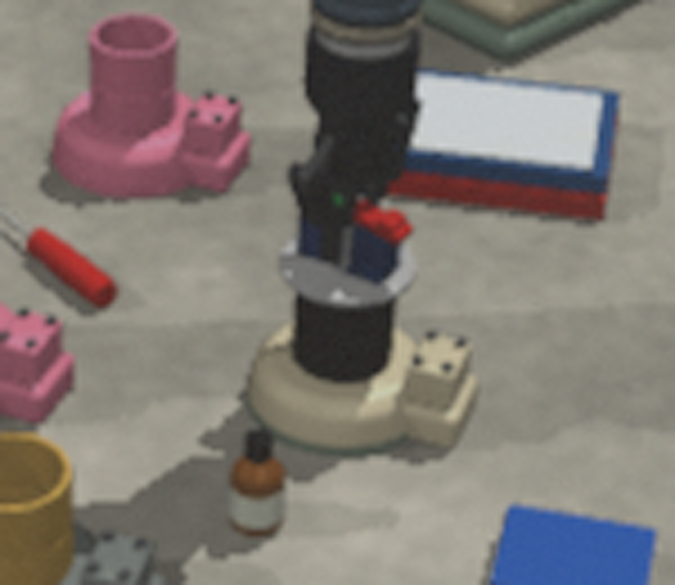

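```bash
python3 - <<'E'
from h import *
p=sense()['position'];C=p[:2]
move_l([*C,.165],feed=.02);s=sense();print(s['time_s'],s['position'],s['wrist_force'])
move_l([*C,.215],feed=.04)
move_l([*C,.245],feed=.06);s=sense();print(s['time_s'],s['position'],s['wrist_force'],s['finger_gap'])
im,d=camera('scene');np.save('pics/s4.npy',d);cv2.imwrite('pics/s4.png',im[:,:,::-1]);cv2.imwrite('pics/s4c.png',cv2.resize(im[100:200,270:390,::-1],None,fx=6,fy=6,interpolation=cv2.INTER_CUBIC))
print(inverse_kinematics([.5032,-.2853,.245],R(np.radians(83.4))),inverse_kinematics([.5032,-.2853,.245],R(np.radians(40))))
E
```

```text
38.225 [0.55650146 0.29770742 0.16486913] [ 0.35934866 -0.15467641 -4.73112572]
40.275 [0.5564754  0.29770993 0.24508092] [ 0.42974837 -0.62433385 -6.1523766 ] 0.027611887409218317
[-0.14580515  0.36196471  0.77090797  1.78655703 -0.27966794  1.10590466
  2.17533539] [-0.22805342  0.39466278  0.89502222  1.79030754 -0.33980156  1.11993004
  1.4786028 ]
```

View pics/s4c.png

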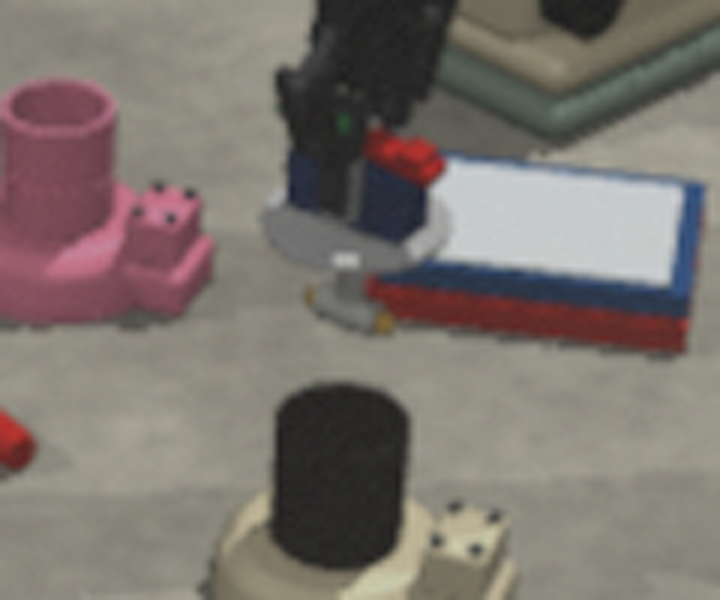

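```bash
python3 - <<'E'
from h import *
c=camera_params('scene');K=c['K'];u=np.array([np.cos(np.radians(-6.6)),np.sin(np.radians(-6.6)),0])
pr=lambda P:(lambda q:q[:2]/q[2])(K@(c['rotation'].T@(P-c['position'])))
o=np.array([.5562,.2978,.2324-.05])
for h in (.022,.025,.027,.030,.034): a,b=pr(o-h*u),pr(o+h*u);print(h,(a-[270,100])*6,(b-[270,100])*6)
move_l([.5032,-.2853,.245],R(np.radians(83.4)),feed=.15);s=sense();print(s['time_s'],s['position'],s['wrist_force'],s['finger_gap'])
im,d=camera('scene');cv2.imwrite('pics/s5c.png',cv2.resize(im[200:340,130:290,::-1],None,fx=4.2,fy=4.2,interpolation=cv2.INTER_CUBIC))
E
```

```text
0.022 [315.20438876 289.19473281] [387.16561016 316.5582596 ]
0.025 [310.36448161 287.3543398 ] [392.13957088 318.449627  ]
0.027 [307.14252929 286.12918023] [395.46040165 319.71238546]
0.03 [302.31656341 284.29408844] [400.44895029 321.60929997]
0.034 [295.89490539 281.85222867] [407.11401585 324.14371637]
44.375 [ 0.50330381 -0.28496254  0.24497471] [ 0.05214576  0.29436031 -3.79905059] 0.02780991482014487
```

View pics/s5c.png

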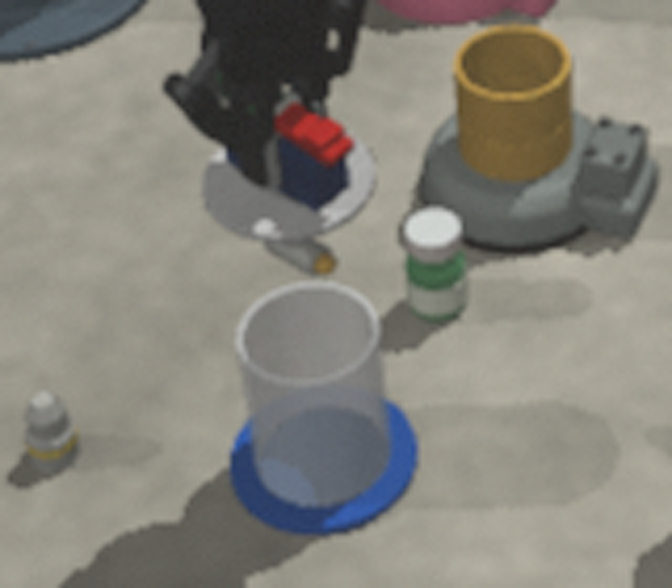

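```bash
python3 - <<'E'
from h import *
print(fixed('scene',(130+308/4.2,200+333/4.2),.115)-[.0025,-.0057,0])
C=[.5032,-.2853]
h=move_l([*C,.137],feed=.06,until_force=6);s=sense();print(h,s['time_s'],s['position'],s['wrist_force'])
if not h:
  h=move_l([*C,.122],feed=.015,until_force=3.5);s=sense();print(h,s['time_s'],s['position'],s['wrist_force'])
E
```

```text
[ 0.50332016 -0.2841299   0.115     ]
False 46.375 [ 0.50341311 -0.28540647  0.13733357] [-0.19235284  0.56964056 -4.49604658]
True 47.0417 [ 0.50328591 -0.28520112  0.12758254] [-0.48972179  0.14990518  5.32459153]
```

Contact came exactly at the seated height (TCP z 0.1276, the same as when I gripped it). Next I release it and back off.

```bash
python3 - <<'E'
from h import *
p=sense()['position']
command_gripper(.06,20)
move_l([p[0],p[1],.28],feed=.1);sleep(.2)
wrist('w14');s=sense();print(s['time_s'],s['wrist_force'],s['finger_gap'])
im=cv2.imread('pics/w14.png')[130:265,220:350];a=cv2.resize(im,None,fx=3.6,fy=3.6,interpolation=cv2.INTER_CUBIC)
im,d=camera('scene');cv2.imwrite('pics/s6.png',im[:,:,::-1]);b=cv2.resize(im[230:340,150:250,::-1],(442,486),interpolation=cv2.INTER_CUBIC)
cv2.imwrite('pics/f1.png',np.hstack([a[:486],b[:a.shape[0]]]) if a.shape[0]>=486 else a)
a=np.load('pics/w14.npz');c,R_=wpose(a['p'],a['r']);K=camera_params('wrist')['K']
for u,v in ((284,165),(284,175),(284,225),(284,235),(284,240),(260,190),(310,190)):print((u,v),c+R_@(np.linalg.solve(K,[u,v,1])*a['d'][v,u]))
E
```

```text
49.4 [-0.25881339 -0.76919686  0.64477104] 0.06022981034717648
(284, 165) [ 0.46280515 -0.27508444  0.17593661]
(284, 175) [ 0.47049829 -0.27601     0.17986554]
(284, 225) [ 0.51992648 -0.28111338  0.16670274]
(284, 235) [ 0.52870002 -0.28213554  0.16966316]
(284, 240) [ 0.53325859 -0.28265662  0.17074538]
(260, 190) [ 0.49542394 -0.30309479  0.11924173]
(310, 190) [ 0.50140464 -0.25028561  0.11987682]
```

View pics/f1.png

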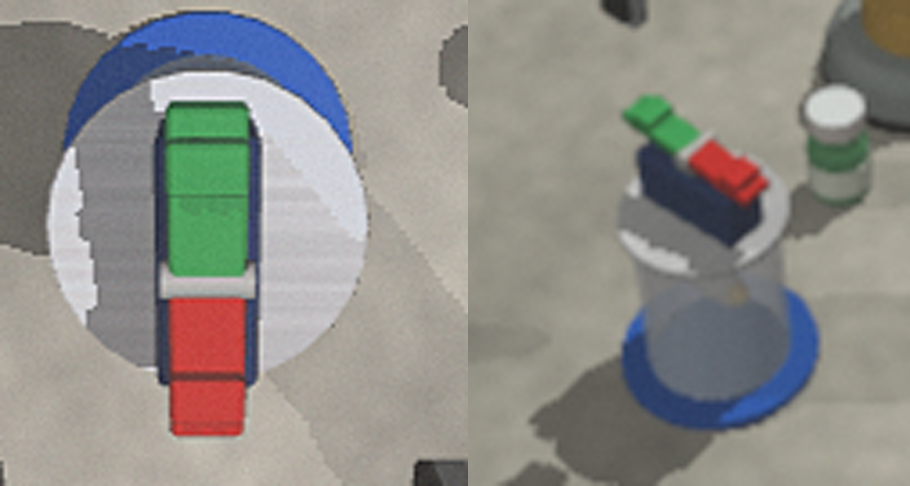

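View pics/s6.png

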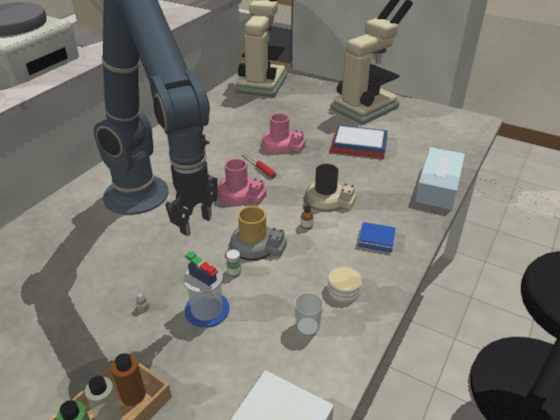

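The gauge hangs level on its flange in the tube (flange z about 0.12 on both sides). The red end is down (about 0.170) and the green end up (about 0.180), and the other objects are where they were at the start. I'm handing it in.

```bash
python3 - <<'E'
from rig import *
finish_job();print(sense()['time_s'])
E
```

```text
the job is handed in; nothing more can be done
the job is handed in; nothing more can be done
```

The gauge is back in the clear tube, locked at the size it took in the cream foot's black collar. I handed the job in at about 50 s of the 72 s allowed. I stood it in the collar down to its flange, freed it with the green end and locked it with the red. I then drew it out at 0.02–0.04 m/s with a 20 N grip.

**Last checks:**
- **In the tube:** the flange is level at z ≈ 0.12 m, and it met the rim at the expected height. The rocker is locked, with the red end at about 0.170 and the green end at about 0.180.
- **Bore centring:** the gauge sat within about 0.3 mm of the collar's centre.
- **Span:** the plungers were visibly out after the draw, at about 50–54 mm. I judged this from one coarse picture before the gauge went back in, and did not measure it again in the tube.
- **Bystanders:** the other things look unmoved in the scene picture.

**What disagreed or failed:**
- **Fingertips:** they sit at about the TCP, not 25 mm ahead of it as stated. My first green press therefore touched nothing, and the first grip held only the top of the housing. I pressed again by force and took the second grip deeper.
- **First red press:** it ended at only 6.7 N, so I repeated it until it met a firm stop.
- **Side-to-side probe in the bore:** I moved the gauge sideways to feel for the wall, but it gave no clear contact, so the centring rests on the camera views.

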